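Let one thick dowel pin out of its lever hopper

ROBOT

A 6-joint arm with a two-finger parallel gripper is mounted at the origin on a cart in front of the work surface, level with it; the furniture and walls round the work are solid. World frame = base frame: x ahead of the robot, y to its left, z up, the work surface at z = 0. Lengths are in m, angles in rad, forces in N, time in s.
With the tool pointing down it reaches from about 0.25 to 0.725 m from the base axis. Payload 4 kg.
Tool frame: the origin (TCP) lies where the fingers leave the gripper's body, on its centre line; the fingertips stand 73 mm ahead of it and the grasp point (between the pads) lies 54 mm ahead of it; z points along the fingers, y is the line along which they close (so a half turn about z gives the same grasp; the last joint's range is limited). The gripper opens to 85 mm and grips with 20 to 120 N. Pads are 22 mm wide; open, the fingers measure 114 mm over their backs; the gripper's body (76 mm by 85 mm) begins 54 mm behind the grasp point. The pads swing forward as they close: fully open they stand 13 mm farther back than shut.
Start: joints at [-1.202, 0.241, 0.005, 1.335, 0, 1.571], TCP at [0.18, -0.466, 0.304] pointing down, gripper open.
Joint ranges: [-2.72, 2.72], [-1.05, 1.87], [-1.09, 1.28], [-1.99, 2.15], [-1.42, 1.44], [-3.14, 3.14]. Speed limits (rad/s): [2.79, 2.79, 3.14, 3.14, 3.14, 3.14].

INTERFACE

Orientations are given as a rotation vector (axis times angle).
In Python, from cell import r gives the robot as it stands. The module is installed in compiled form; this text tells all that it offers.
- The arm moves only by the tool servo_tool, never from a script. Its argument "steps" is a list of rows, each an object with "rot": the turn, a rotation vector about the tool's x, y, z in rad, a list of three; "offset": the shift along the tool's x, y, z in cm, a list of three; "jaw": the finger opening in cm, from 0 to 8.54. In form: [{"rot": [wx, wy, wz], "offset": [x, y, z], "jaw": jaw}, ...]. A call has 1 to 10 rows; each row shifts and turns the commanded pose from where the row before left it, along the tool's axes as they then stand; what a row does not reach is not made up. A row lasts 1/12 s, in which the tool goes at most 41.7 mm and 7.16 degrees, less where a joint would pass 70% of its speed; a pose out of reach is approached as far as the arm can. A call with a gripper value outside its range is refused whole. The fingers move at their own pace and stop on an object; the grip force is fixed at half the most. Time passes only in rows, so rows that do not move let the fingers close. It gives the time, the measured TCP pose, the force, the opening and the grip force at its end, in the units of the state.
- r.get_state(): the state, without advancing time (a new reading comes with each control period).
- r.get_image(name): name is "side" or "top" or "wrist"; returns a dict with "pixels" (480x640x3 uint8, red, green, blue), "intrinsics" (3x3 intrinsics, pixels), "k1" (the pictures are not rectified: a ray, as slopes to the right and down, at radius r is drawn at 1 + k1 r^2 times it, then the intrinsics apply), "cam_to_world" (4x4, takes a point from camera to world coordinates). Camera axes: x right, y up, looking along -z (the intrinsics and any distortion apply to the point x, -y, -z); pixel columns grow to the right and rows downward; lengths in m; the calibration is good to about 2 mm. A picture is of the moment at which its call begins. There is no depth.
- r.job_done(): hands the job in; it is judged then, once.
The state is a dict: "clock": time; "qpos": joint angles; "joint_velocities": joint speeds; "joint_torque": joint torques, N m; "tool_pos": TCP position; "tool_rot": TCP orientation; "wrist_force": force on the tool from outside, world axes, zero at the start; "torque": the same for the moment, N m; "width": opening from 0.0 (shut) to 1.0 (fully open); "finger_force": force on a finger pad.
Only numpy, scipy, OpenCV 4.12 (cv2) and the standard library are available. Lean on these libraries where they do the work, as an engineer would, in place of code of your own. Each camera call takes 0.05 s, during which the arm holds its last target. There are 200 camera calls.

TASK

One of the two lever hoppers holds the thick steel pin. Press that hopper's lever down with the fingertips so that its lid lifts, keep it down until the pin has rolled out into the tray, then ease the lever back up so that the lid comes down fully shut without slamming. Work only by the lever: do not touch the lids or the pins, keep the other hopper shut, and leave the things lying around where they are.

Things in the scene. Friction and masses are not known exactly. Their poses are not given: they have to be found in the camera images.
- hopper_thick: Grey steel hopper fixed to the bench, 270 x 114 x 92 mm, holding the thick steel pin; its twin stands beside it, in either order. Origin under it on the bench; x runs from the lever (near end) to the tray. The pin waits at x = 40 to 50 mm on a black floor sloping to +x, behind the lid's apron at x = 55; apron up, it rolls by itself into the open tray (x = 90 to 124 mm, end wall beyond).
- lever_thick (a joint): Angle of the thick-pin hopper's lever (rad): 0 up, lid shut (start); 0.5 fully down, lid fully up. Rods link lid to lever: the lid's angle is the same. The thick pin gets out above about 0.35. A spring returns it: about 4 N at the pad to start, 6 N at the bottom, more if fast, so do not stop at a light force. Let go when open, the lid slams at over 2 rad/s.
- pad_thick (a point): Centre of the top face of the black ribbed pad, 26 mm (hopper x) by 28 mm, at the thick-pin hopper's lever end. Starts 75 mm above the bench, at hopper x = -121 mm, tilted 0.25 rad (outer end up). Swings on an 85 mm arm about a cross shaft at hopper x = -40 mm, 50 mm above the bench, and ends 42 mm lower, 33 mm above the bench. It stands on a riser; the bar behind it lies 16 mm lower.
- lid_thick: Lid of the thick-pin hopper: steel frame 80 x 76 mm with a large open window and a 41 mm apron at its far end, which shuts the mouth. Origin on its hinge, at hopper x = -20 mm, 85 mm above the bench; its far end rises to about 125 mm above the bench. Not to be touched.
- hopper_thin: Grey steel hopper fixed to the bench, 270 x 114 x 92 mm, holding the thin steel pin; its twin stands beside it, in either order. Origin under it on the bench; x runs from the lever (near end) to the tray. The pin waits at x = 40 to 50 mm on a black floor sloping to +x, behind the lid's apron at x = 55; apron up, it rolls by itself into the open tray (x = 90 to 124 mm, end wall beyond).
- lever_thin (a joint): Angle of the thin-pin hopper's lever (rad): 0 up, lid shut (start); 0.5 fully down, lid fully up. Rods link lid to lever: the lid's angle is the same. The thick pin gets out above about 0.35. A spring returns it: about 4 N at the pad to start, 6 N at the bottom, more if fast, so do not stop at a light force. Let go when open, the lid slams at over 2 rad/s.
- pad_thin (a point): Centre of the top face of the black ribbed pad, 26 mm (hopper x) by 28 mm, at the thin-pin hopper's lever end. Starts 75 mm above the bench, at hopper x = -121 mm, tilted 0.25 rad (outer end up). Swings on an 85 mm arm about a cross shaft at hopper x = -40 mm, 50 mm above the bench, and ends 42 mm lower, 33 mm above the bench. It stands on a riser; the bar behind it lies 16 mm lower.
- lid_thin: Lid of the thin-pin hopper: steel frame 80 x 76 mm with a large open window and a 41 mm apron at its far end, which shuts the mouth. Origin on its hinge, at hopper x = -20 mm, 85 mm above the bench; its far end rises to about 125 mm above the bench. Not to be touched.
- thick_pin: Loose plain steel dowel pin, 26 mm diameter, 56 mm long, lying across its hopper behind the apron, seen from above through the window in the lid; origin at its centre. It turns as it rolls.
- thin_pin: Loose plain steel dowel pin, 12 mm diameter, 56 mm long, in the other hopper; origin at its centre. It stays there.
- board: Bystander: green circuit board, 36 x 60 x 12 mm, flat on the bench between the lever ends; origin under its centre.
- green_clip: Bystander: green label clip, 38 x 30 x 14 mm, on the bench at the right; origin under its centre.
- keys: Bystander: yellow hex key case, 92 x 22 x 24 mm, on the bench at the left; origin under its centre.

How it is judged:
On the way, in this order (a step that is already met when the one before it is completed fails the run):
1. the lever is held down, the lid is up and the thick pin has rolled out into the tray (value of joint lever_thick above 0.2 rad and x of thick_pin in the frame of hopper_thick between 0.09 and 0.125 m and z of thick_pin in the frame of hopper_thick between 0.02 and 0.06 m and y of thick_pin in the frame of hopper_thick between -0.02 and 0.02 m), for 0.2 s.
2. the lid has been let down shut (value of joint lever_thick below 0.03 rad), for 0.2 s.
At the end, for the whole second after the job is handed in: The thick pin lies at rest in its hopper's tray (its centre 90 to 125 mm along the hopper, within 20 mm of its middle), both lids are shut (lever angles under 0.03 rad), and the thin pin is still behind its apron (value of joint each of lever_thick, lever_thin below 0.03 rad and x of thick_pin in the frame of hopper_thick between 0.09 and 0.125 m and z of thick_pin in the frame of hopper_thick between 0.02 and 0.06 m and y of thick_pin in the frame of hopper_thick between -0.02 and 0.02 m and linear speed of thick_pin below 0.03 m/s and x of thin_pin in the frame of hopper_thin below 0.056 m); the robot touches nothing.
It fails at once if a lid slams: it comes down faster than 1.5 rad/s within 0.12 rad of shut ((value of joint lever_thick below 0.12 rad and velocity of joint lever_thick below -1.5 rad/s) or (value of joint lever_thin below 0.12 rad and velocity of joint lever_thin below -1.5 rad/s)).
It fails at once if the other hopper, with the thin pin, is opened (lever angle over 0.08 rad) (value of joint lever_thin above 0.08 rad).
It fails at once if the robot touches a pin or a lid (over 0.3 N) (contact force between any of the fingers, the arm and thick_pin above 0.3 N or contact force between any of the fingers, the arm and thin_pin above 0.3 N or contact force between any of the fingers, the arm and lid_thick above 0.3 N or contact force between any of the fingers, the arm and lid_thin above 0.3 N).
It fails at once if a bystander is moved by more than 15 mm (distance of any of board, green_clip, keys from where it was at the start of the episode above 0.015 m).
It also fails if it takes over 38 s, if anything falls off the work surface, if the arm or the gripper's body presses on something with over 40 N, if the wrist force passes 120 N, or if a joint passes its speed limit or range.

## Working session

There is one attempt and no reset: what is moved stays moved. The work goes in short steps, Python scripts to look and compute and a tool call to move; the robot and the scene stay as the last step left them, time stands still between calls to the robot, and variables do not carry over. Pictures are saved under pics/ and viewed, at most 10 in all, crops included, and the job is handed in when it is done.

Besides the shell and the picture viewer there is one more tool, called as name(argument=value, ...), one argument or row to a line, values as JSON. servo_tool: Moves the arm, as the interface text tells. Its arguments: {"type":"object","properties":{"steps":{"type":"array","items":{"type":"object","properties":{"rot":{"type":"array","items":{"type":"number"}},"offset":{"type":"array","items":{"type":"number"}},"jaw":{"type":"number"}}}}},"required":["steps"]}

```bash
mkdir -p pics; cat > h.py <<'E'
import numpy as np, cv2
from cell import r
def grab(n,f=None):
    d=r.get_image(n)
    if f: cv2.imwrite(f,cv2.cvtColor(np.asarray(d['pixels']),cv2.COLOR_RGB2BGR))
    return d
def ray(d,u,v):
    K=np.array(d['intrinsics']);k=d['k1'];x=(u-K[0,2])/K[0,0];y=(v-K[1,2])/K[1,1]
    rd=np.hypot(x,y);q=rd
    for _ in range(30): q=rd/(1+k*q*q)
    s=q/rd if rd>0 else 1
    T=np.array(d['cam_to_world']);return T[:3,3],T[:3,:3]@np.array([x*s,-y*s,-1])
def plane(d,u,v,z):
    o,w=ray(d,u,v);return o+w*(z-o[2])/w[2]
E
python3 - <<'E'
from h import *
d=grab('top','pics/top1.png');grab('side','pics/side1.png')
s=r.get_state();print(s)
print(d['cam_to_world'],d['intrinsics'],d['k1'])
E
```

```text
{'clock': 0.1, 'qpos': array([-1.20197950e+00,  2.41327891e-01,  3.89097956e-03,  1.33521684e+00,
       -4.55421852e-05,  1.57082209e+00]), 'joint_velocities': array([ 0.00014456, -0.00063236,  0.00494572, -0.00094046,  0.0010369 ,
       -0.00069755]), 'joint_torque': array([-9.91877641e-06, -3.73138082e+01,  2.53009987e+01,  1.08327254e-02,
       -4.33794287e-05,  1.55232038e-05]), 'tool_pos': array([ 0.18009411, -0.4659875 ,  0.30311896]), 'tool_rot': array([-3.08654722e+00, -5.75685173e-01,  6.05003172e-04]), 'wrist_force': array([-0.28718845,  0.53280729,  0.18604589]), 'torque': array([ 0.00062205,  0.0123728 , -0.02252397]), 'finger_force': 0.0, 'width': 0.9974704267069474}
[[ 0.00435771  0.99207706 -0.1255552   0.42650911]
 [-0.99998333  0.00479896  0.00321212 -0.07250287]
 [ 0.00378921  0.12553911  0.99208143  0.95456641]
 [ 0.          0.          0.          1.        ]] [[433.31962102   0.         312.49908846]
 [  0.         433.31962102 237.53581498]
 [  0.           0.           1.        ]] -0.02212942396778771
```

View pics/top1.png

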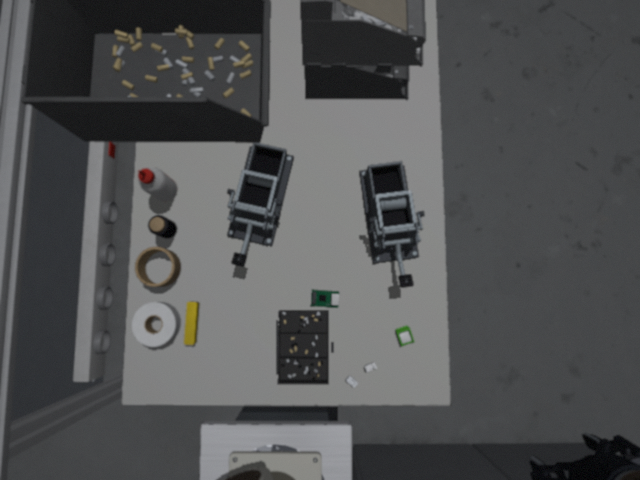

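View pics/side1.png

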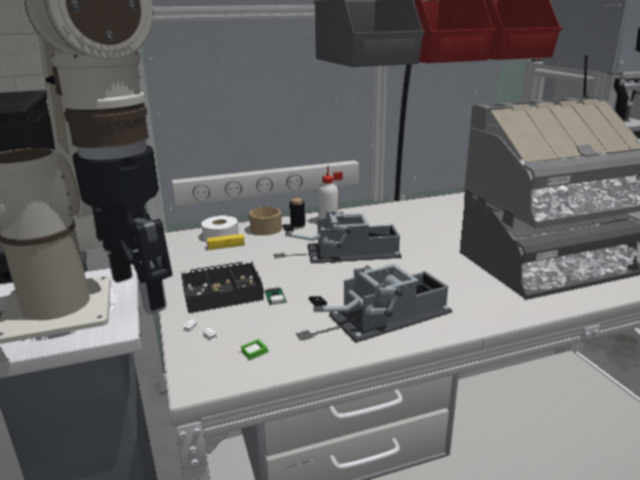

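The top view shows the left hopper (pad at 239,258) and the right hopper (pad at 405,280). The pins are too small to compare at this scale, so I'll enlarge it.

```bash
python3 - <<'E'
from h import *
d=grab('top');p=cv2.cvtColor(np.asarray(d['pixels']),cv2.COLOR_RGB2BGR)
a=p[140:270,215:305];b=p[155:285,345:435]
o=np.hstack([cv2.resize(x,None,fx=4.4,fy=4.4,interpolation=cv2.INTER_CUBIC) for x in (a,b)])
o=np.clip(o.astype(float)*1.6,0,255).astype(np.uint8)
cv2.imwrite('pics/crop.png',o);print(o.shape)
g=cv2.cvtColor(p,cv2.COLOR_BGR2GRAY)
for (u,v) in ((239,258),(405,280)):
    w=g[v-10:v+11,u-10:u+11]
    m=(w<50).astype(np.uint8);n,l,s,c=cv2.connectedComponentsWithStats(m);
    for i in range(1,n):
        if s[i,4]>20:
            cc=c[i]+[u-10,v-10];print(cc,s[i],plane(d,*cc,0.075))
E
```

```text
(572, 792, 3)
[238.84328358 259.49253731] [  3   6  14  13 134] [0.49210465 0.07420188 0.075     ]
[405.3255814  280.45736434] [  4   5  14  12 129] [ 0.45113353 -0.26368797  0.075     ]
```

View pics/crop.png

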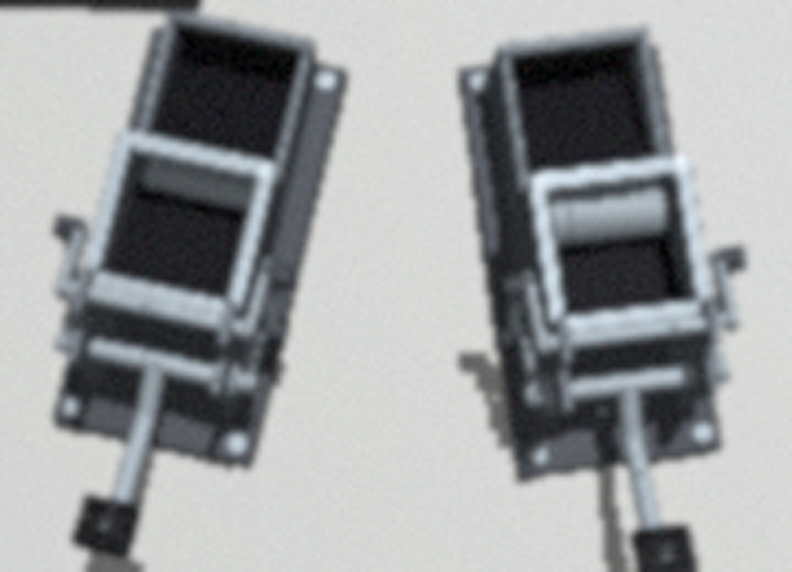

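The right hopper holds a bright pin about 24 mm thick (crop 555–670, 190–240). The left one shows only a thin strip (crop 140–250, 160–205), so the right hopper is the thick one. Next I'll work out its axis and the move.

```bash
cat > rel.py <<'E'
from h import *
from scipy.spatial.transform import Rotation as R
def show(target,yaw):
    s=r.get_state();M=R.from_rotvec(s['tool_rot']).as_matrix()
    e=np.array(target)-s['tool_pos']
    print('pos',s['tool_pos'].round(4),'xt',M[:,0].round(3),'zt',M[:,2].round(3),'tool cm',(M.T@e*100).round(2),'turn z',round(np.arctan2(M[1,0],M[0,0])-yaw,4),s['clock'],s['wrist_force'].round(2))
E
python3 - <<'E'
from rel import *
d=grab('top')
f=lambda x,y:((x-396)/4.4+345,y/4.4+155)
t=plane(d,*f(572,40),.092);sh=plane(d,*f(626,383),.05);pad=plane(d,405.3,280.5,.075)
lid=plane(d,*f(632,318),.085);le=plane(d,*f(612,170),.088)
c=[plane(d,*f(*q),.005) for q in((540,456),(703,432),(478,80))]
print(t,sh,pad,lid,le,c)
for a,b in((pad,t),(pad,sh),(lid,le),(c[0],c[2])): print(np.arctan2(*(b-a)[1::-1]),np.linalg.norm((b-a)[:2]))
yaw=np.arctan2(*(t-pad)[1::-1])
show([pad[0],pad[1],.25],yaw)
E
```

```text
[ 0.68848455 -0.22358181  0.092     ] [ 0.53228435 -0.25390248  0.05      ] [ 0.45104737 -0.26363417  0.075     ] [ 0.55842878 -0.25027513  0.085     ] [ 0.62750114 -0.24181462  0.088     ] [array([ 0.50063287, -0.21913938,  0.005     ]), array([ 0.51302216, -0.3010952 ,  0.005     ]), array([ 0.69345325, -0.19020522,  0.005     ])]
0.16711292082955895 0.24079162379132676
0.11922571611165668 0.08181780287610593
0.12188050859729525 0.06958857694144432
0.1489462385296068 0.1949791901582744
pos [ 0.1801 -0.4661  0.3034] xt [0.933 0.361 0.   ] zt [-0.     0.001 -1.   ] tool cm [32.57 -9.11  5.35] turn z 0.2017 0.2 [-0.61 -0.79  0.65]
```

servo_tool(
  steps=[
    {"offset": [3.6, -1.0, 0.4], "jaw": 0},
    {"offset": [3.6, -1.0, 0.4], "jaw": 0},
    {"offset": [3.6, -1.0, 0.4], "jaw": 0},
    {"offset": [3.6, -1.0, 0.4], "jaw": 0},
    {"offset": [3.6, -1.0, 0.6], "jaw": 0},
    {"offset": [3.6, -1.0, 0.6], "jaw": 0},
    {"offset": [3.6, -1.0, 0.6], "jaw": 0},
    {"offset": [3.6, -1.0, 0.6], "jaw": 0},
    {"offset": [3.7, -1.1, 0.6], "rot": [0, 0, 0.11], "jaw": 0},
    {"rot": [0, 0, 0.11], "jaw": 0},
  ],
)

```text
validation failed for argument at $.st...
```

```bash
python3 - <<'E'
from rel import *
show([.451,-.2636,.25],.15)
d=grab('wrist','pics/w1.png');show([.451,-.2636,.25],.15)
T=np.array(d['cam_to_world']);K=np.array(d['intrinsics'])
c=np.linalg.inv(T)@[.451,-.2636,.075,1];print(K[0,0]*c[0]/-c[2]+K[0,2],K[1,1]*c[1]/c[2]+K[1,2],d['k1'],T[:3,3])
grab('side','pics/s2.png')
E
```

```text
pos [ 0.1801 -0.4661  0.3034] xt [0.933 0.361 0.   ] zt [-0.     0.001 -1.   ] tool cm [32.56 -9.12  5.35] turn z 0.2188 0.2 [-0.61 -0.79  0.65]
pos [ 0.1802 -0.4662  0.3035] xt [ 0.933  0.361 -0.   ] zt [-0.     0.001 -1.   ] tool cm [32.56 -9.13  5.36] turn z 0.2188 0.25 [-1.27 -0.02 -0.25]
152.10867260662425 -366.29132424945226 -0.011605653149631391 [ 0.25135459 -0.43747352  0.3730986 ]
```

View pics/w1.png

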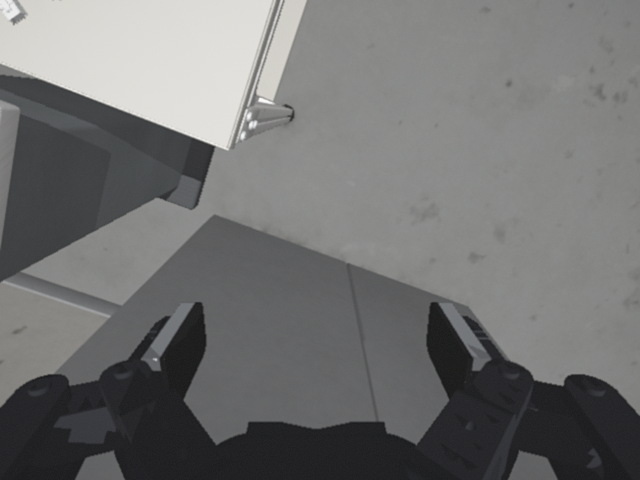

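The call was refused, so nothing moved: the wrist view still shows the start position with the fingers open. It seems every row needs all three fields.

servo_tool(
  steps=[
    {"rot": [0, 0, 0], "offset": [3.6, -1.0, 0.4], "jaw": 0},
    {"rot": [0, 0, 0], "offset": [3.6, -1.0, 0.4], "jaw": 0},
    {"rot": [0, 0, 0], "offset": [3.6, -1.0, 0.4], "jaw": 0},
    {"rot": [0, 0, 0], "offset": [3.6, -1.0, 0.4], "jaw": 0},
    {"rot": [0, 0, 0], "offset": [3.6, -1.0, 0.6], "jaw": 0},
    {"rot": [0, 0, 0], "offset": [3.6, -1.0, 0.6], "jaw": 0},
    {"rot": [0, 0, 0], "offset": [3.6, -1.0, 0.6], "jaw": 0},
    {"rot": [0, 0, 0], "offset": [3.6, -1.0, 0.6], "jaw": 0},
    {"rot": [0, 0, 0.11], "offset": [3.7, -1.1, 0.6], "jaw": 0},
    {"rot": [0, 0, 0.11], "offset": [0, 0, 0], "jaw": 0},
  ],
)

```text
clock: 1.13
tool_pos: [0.4548, -0.2601, 0.2565]
tool_rot: [-3.13, -0.237, -0.002]
wrist_force: [0.6, -0.6, 0.3]
width: -0.0
finger_force: 0.0
```

```bash
python3 - <<'E'
from rel import *
show([.451,-.2636,.25],.15)
d=grab('wrist','pics/w2.png');show([.451,-.2636,.25],.15)
T=np.array(d['cam_to_world']);K=np.array(d['intrinsics'])
c=np.linalg.inv(T)@[.451,-.2636,.075,1];print(K[0,0]*c[0]/-c[2]+K[0,2],K[1,1]*c[1]/c[2]+K[1,2],d['k1'],T[:3,3])
E
```

```text
pos [ 0.4548 -0.2601  0.2565] xt [0.989 0.151 0.002] zt [ 0.001  0.003 -1.   ] tool cm [-0.43  0.29  0.65] turn z 0.0011 1.1333 [ 0.64 -0.65  0.3 ]
pos [ 0.4528 -0.2617  0.2569] xt [ 0.989  0.146 -0.001] zt [-0.001  0.001 -1.   ] tool cm [-0.21  0.16  0.69] turn z -0.0039 1.1833 [ 0.56 -0.11 -0.2 ]
322.6942349297308 234.8528149718991 -0.011605653149631391 [ 0.53023514 -0.24775395  0.32635236]
```

View pics/w2.png

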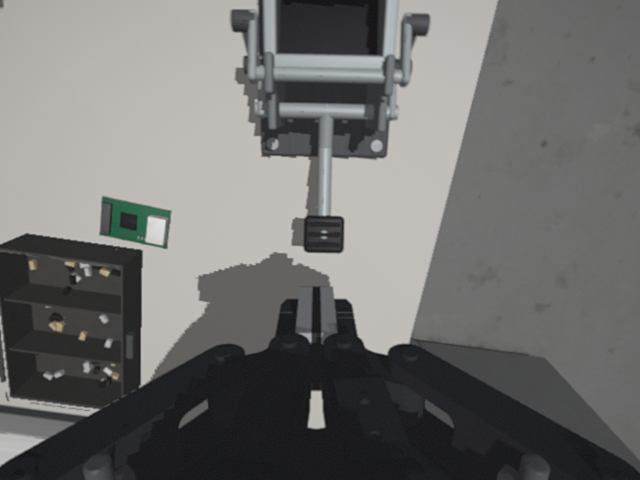

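The pad is at (324,234), and projecting my estimate gave (323,235), so they agree. Going down to just above it.

servo_tool(
  steps=[
    {"rot": [0, 0, 0], "offset": [-0.1, 0.1, 2.0], "jaw": 0},
    {"rot": [0, 0, 0], "offset": [-0.1, 0.1, 2.0], "jaw": 0},
    {"rot": [0, 0, 0], "offset": [0, 0, 2.0], "jaw": 0},
    {"rot": [0, 0, 0], "offset": [0, 0, 2.0], "jaw": 0},
    {"rot": [0, 0, 0], "offset": [0, 0, 1.0], "jaw": 0},
    {"rot": [0, 0, 0], "offset": [0, 0, 0], "jaw": 0},
  ],
)

```text
clock: 1.68
tool_pos: [0.447, -0.2662, 0.1656]
tool_rot: [-3.13, -0.234, 0.007]
wrist_force: [-0.3, 0.1, -0.7]
width: -0.001
finger_force: 0.0
```

```bash
python3 - <<'E'
from rel import *
show([.451,-.2636,.148],.15)
E
```

```text
pos [ 0.447  -0.2662  0.1656] xt [ 0.989  0.149 -0.004] zt [-0.005  0.003 -1.   ] tool cm [ 0.45 -0.19  1.76] turn z -0.0009 1.6833 [-0.33  0.1  -0.67]
```

servo_tool(
  steps=[
    {"rot": [0, 0, 0], "offset": [0.3, -0.2, 0], "jaw": 0},
    {"rot": [0, 0, 0], "offset": [0, 0, 0.5], "jaw": 0},
    {"rot": [0, 0, 0], "offset": [0, 0, 0.5], "jaw": 0},
    {"rot": [0, 0, 0], "offset": [0, 0, 0.5], "jaw": 0},
    {"rot": [0, 0, 0], "offset": [0, 0, 0.3], "jaw": 0},
    {"rot": [0, 0, 0], "offset": [0, 0, 0.3], "jaw": 0},
    {"rot": [0, 0, 0], "offset": [0, 0, 0], "jaw": 0},
  ],
)

```text
clock: 2.27
tool_pos: [0.4514, -0.2643, 0.1468]
tool_rot: [3.133, 0.233, -0.001]
wrist_force: [-1.3, -0.1, 2.9]
width: -0.004
finger_force: 1.3
```

```bash
python3 - <<'E'
from rel import *
show([.450,-.2636,.111],.15)
E
```

```text
pos [ 0.4514 -0.2643  0.1468] xt [ 0.989  0.148 -0.   ] zt [-0. -0. -1.] tool cm [-0.13 -0.09  3.58] turn z -0.0012 2.2667 [-1.34 -0.09  2.91]
```

Contact came at the expected height. Pressing now.

servo_tool(
  steps=[
    {"rot": [0, 0, 0], "offset": [-0.1, 0, 0.4], "jaw": 0},
    {"rot": [0, 0, 0], "offset": [0, 0, 0.4], "jaw": 0},
    {"rot": [0, 0, 0], "offset": [0, 0, 0.4], "jaw": 0},
    {"rot": [0, 0, 0], "offset": [0, 0, 0.4], "jaw": 0},
    {"rot": [0, 0, 0], "offset": [0, 0, 0.4], "jaw": 0},
    {"rot": [0, 0, 0], "offset": [0, 0, 0.4], "jaw": 0},
    {"rot": [0, 0, 0], "offset": [0, 0, 0.4], "jaw": 0},
    {"rot": [0, 0, 0], "offset": [0, 0, 0.4], "jaw": 0},
    {"rot": [0, 0, 0], "offset": [0, 0, 0.3], "jaw": 0},
    {"rot": [0, 0, 0], "offset": [0, 0, 0], "jaw": 0},
  ],
)

```text
clock: 3.1
tool_pos: [0.4504, -0.2646, 0.1121]
tool_rot: [3.132, 0.233, -0.0]
wrist_force: [-1.8, 1.5, 5.1]
width: -0.0
finger_force: 2.8
```

servo_tool(
  steps=[
    {"rot": [0, 0, 0], "offset": [0, 0, 0], "jaw": 0},
    {"rot": [0, 0, 0], "offset": [0, 0, 0], "jaw": 0},
    {"rot": [0, 0, 0], "offset": [0, 0, 0], "jaw": 0},
    {"rot": [0, 0, 0], "offset": [0, 0, 0], "jaw": 0},
    {"rot": [0, 0, 0], "offset": [0, 0, 0], "jaw": 0},
    {"rot": [0, 0, 0], "offset": [0, 0, 0], "jaw": 0},
    {"rot": [0, 0, 0], "offset": [0, 0, 0], "jaw": 0},
    {"rot": [0, 0, 0], "offset": [0, 0, 0], "jaw": 0},
    {"rot": [0, 0, 0], "offset": [0, 0, 0], "jaw": 0},
    {"rot": [0, 0, 0], "offset": [0, 0, 0], "jaw": 0},
  ],
)

```text
clock: 3.93
tool_pos: [0.4504, -0.2646, 0.1125]
tool_rot: [3.132, 0.233, -0.0]
wrist_force: [-1.8, 0.8, 6.5]
width: 0.001
finger_force: 2.9
```

```bash
python3 - <<'E'
from rel import *
show([.450,-.2636,.111],.15)
d=grab('top');p=cv2.cvtColor(np.asarray(d['pixels']),cv2.COLOR_RGB2BGR)[145:285,335:455]
a=cv2.resize(p,None,fx=4,fy=4,interpolation=cv2.INTER_CUBIC)
a=np.clip(a*1.6,0,255).astype(np.uint8)
q=grab('side');q=cv2.cvtColor(np.asarray(q['pixels']),cv2.COLOR_RGB2BGR)[220:360,270:350+120]
b=cv2.resize(q,(320,224));b=np.vstack([b,np.zeros((560-224,320,3),np.uint8)])
cv2.imwrite('pics/open.png',np.hstack([a,b]))
E
```

```text
pos [ 0.4504 -0.2646  0.1125] xt [ 0.989  0.148 -0.   ] zt [-0.    -0.001 -1.   ] tool cm [-0.02 -0.11  0.15] turn z -0.0015 3.9333 [-1.81  0.75  6.51]
```

View pics/open.png

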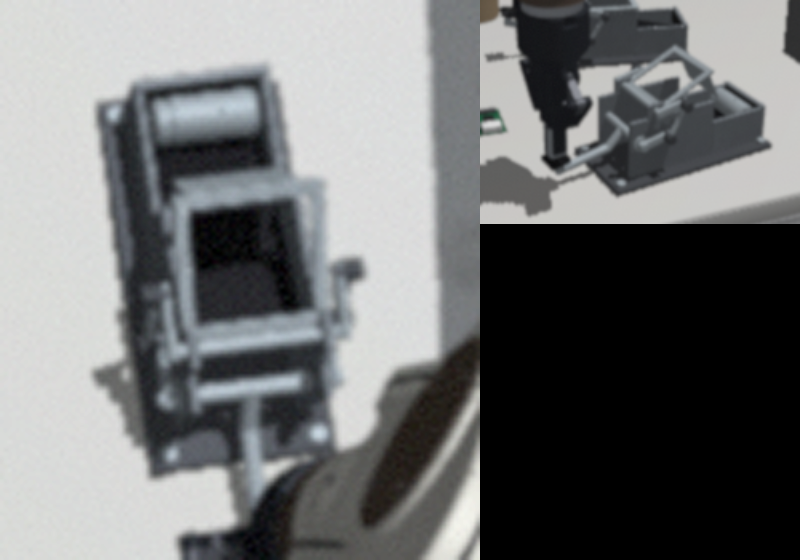

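The lid is up and the thick pin lies in the tray at its end wall (crop 160–260, 90–140). Now I'll ease the lever up at about 0.3 rad/s.

servo_tool(
  steps=[
    {"rot": [0, 0, 0], "offset": [0, 0, -0.2], "jaw": 0},
    {"rot": [0, 0, 0], "offset": [0, 0, -0.2], "jaw": 0},
    {"rot": [0, 0, 0], "offset": [0, 0, -0.2], "jaw": 0},
    {"rot": [0, 0, 0], "offset": [0, 0, -0.2], "jaw": 0},
    {"rot": [0, 0, 0], "offset": [0, 0, -0.2], "jaw": 0},
    {"rot": [0, 0, 0], "offset": [0, 0, -0.2], "jaw": 0},
    {"rot": [0, 0, 0], "offset": [0, 0, -0.2], "jaw": 0},
    {"rot": [0, 0, 0], "offset": [0, 0, -0.2], "jaw": 0},
    {"rot": [0, 0, 0], "offset": [0, 0, -0.2], "jaw": 0},
    {"rot": [0, 0, 0], "offset": [0, 0, -0.2], "jaw": 0},
  ],
)

```text
clock: 4.87
tool_pos: [0.4511, -0.2643, 0.1323]
tool_rot: [3.133, 0.234, 0.002]
wrist_force: [0.2, -0.5, 3.8]
width: 0.0
finger_force: 1.9
```

servo_tool(
  steps=[
    {"rot": [0, 0, 0], "offset": [0, 0, -0.2], "jaw": 0},
    {"rot": [0, 0, 0], "offset": [0, 0, -0.2], "jaw": 0},
    {"rot": [0, 0, 0], "offset": [0, 0, -0.2], "jaw": 0},
    {"rot": [0, 0, 0], "offset": [0, 0, -0.2], "jaw": 0},
    {"rot": [0, 0, 0], "offset": [0, 0, -0.2], "jaw": 0},
    {"rot": [0, 0, 0], "offset": [0, 0, -0.2], "jaw": 0},
    {"rot": [0, 0, 0], "offset": [0, 0, -0.2], "jaw": 0},
    {"rot": [0, 0, 0], "offset": [0, 0, -0.2], "jaw": 0},
    {"rot": [0, 0, 0], "offset": [0, 0, -0.2], "jaw": 0},
    {"rot": [0, 0, 0], "offset": [0, 0, -0.2], "jaw": 0},
  ],
)

```text
clock: 5.7
tool_pos: [0.4496, -0.2641, 0.1515]
tool_rot: [-3.132, -0.233, 0.004]
wrist_force: [-0.2, 0.4, -0.3]
width: -0.005
finger_force: 0.0
```

Force is zero at the shut height. Retreating straight up.

servo_tool(
  steps=[
    {"rot": [0, 0, 0], "offset": [0, 0, -0.3], "jaw": 0},
    {"rot": [0, 0, 0], "offset": [0, 0, -0.5], "jaw": 0},
    {"rot": [0, 0, 0], "offset": [0, 0, -1.5], "jaw": 0},
    {"rot": [0, 0, 0], "offset": [0, 0, -2.5], "jaw": 0},
    {"rot": [0, 0, 0], "offset": [0, 0, -2.5], "jaw": 0},
    {"rot": [0, 0, 0], "offset": [0, 0, -2.5], "jaw": 0},
    {"rot": [0, 0, 0], "offset": [0, 0, 0], "jaw": 0},
    {"rot": [0, 0, 0], "offset": [0, 0, 0], "jaw": 0},
  ],
)

```text
clock: 6.37
tool_pos: [0.451, -0.2648, 0.2515]
tool_rot: [3.131, 0.233, 0.004]
wrist_force: [-0.3, 0.3, -0.4]
width: -0.0
finger_force: 0.0
```

```bash
python3 - <<'E'
from rel import *
d=grab('top');p=cv2.cvtColor(np.asarray(d['pixels']),cv2.COLOR_RGB2BGR)[145:285,335:455]
a=np.clip(cv2.resize(p,None,fx=4,fy=4,interpolation=cv2.INTER_CUBIC)*1.6,0,255).astype(np.uint8)
q=grab('side');q=cv2.cvtColor(np.asarray(q['pixels']),cv2.COLOR_RGB2BGR)[200:360,270:470]
b=cv2.resize(q,(320,256));b=np.vstack([b,np.zeros((560-256,320,3),np.uint8)])
cv2.imwrite('pics/shut.png',np.hstack([a,b]))
E
```

```text
(no output)
```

View pics/shut.png

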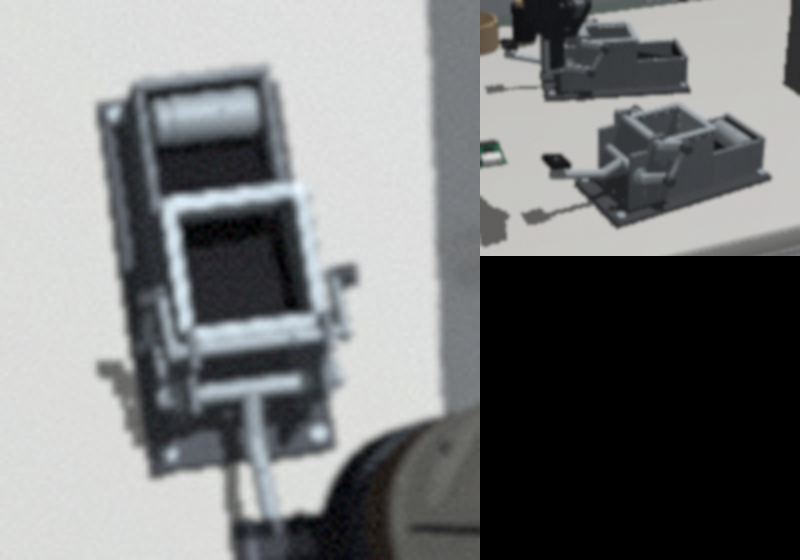

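The lid is shut, the pin lies in the tray (crop 160–260, 90–140), and the gripper is clear of everything.

```bash
python3 -c "
from cell import r
print(r.job_done())"
```

```text
the job is handed in; nothing more can be done
None
```

The thick pin is in the right-hand hopper's tray, its lid was eased shut at about 0.3 rad/s, and the job is handed in; the hand-in call gave no verdict.

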